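# Level and lock a sprung flask tilt stage

### The job

The flask stage on the bench is sprung up at a slant: push its tilting plate down against the spring until it lies level on its stops, and while you keep it down slide the thumb bolt fully home under the keeper, so that the plate stays level when you let go. Feel your way and do not force it: never put more than 25 N on the stage, and leave the things round it where they are.

Things in the scene. Friction and masses are not known exactly. Their poses are not given: they have to be found in the camera images.
- tilt_stage: tilt stage, fixed to the bench: white base slab 170 (x) x 150 (y) x 14 mm. Origin: centre of its underside, z up. It carries at its far side (+x) a sprung hinge along its y; the bright metal plate on that hinge is 112 mm wide and slants up toward the free edge at -x. A steel L-shaped keeper stands on the base's +y edge, at x = -45 mm
- plate_hinge (a point): middle of the plate's hinge axis, at (70, 0, 42) mm in the stage's frame. The plate reaches 150 mm from it to -x, its top 11 mm above the axis when level. A culture flask, 50 x 102 x 32 mm, is fastened on it between low fences, within 75 mm of the hinge, its top 32 mm above the plate
- tilt_plate (a joint): slant of the plate, rad: 0 = level, on its rigid stops (it cannot go lower); it starts near 0.3 to 0.42. Pushing it down at the thumb bolt takes a force that grows steadily from nothing to about 14 to 18 N at level, then meets the hard stops; let go, it springs up again, at most to 0.45
- thumb_bolt (a joint): travel of the thumb bolt, m: 0 = drawn back (starts at 0 to 0.003), 0.018 = fully home, at a rigid end stop; it slides along the stage's +y with about 3 N of friction and stays where it is left
- fin_foot (a point): middle of the foot of the thumb bolt's upright fin, on the top face of its flat black pad; moves with bolt and plate; y = the way the bolt slides home, z = square to the plate. Pad: 40 mm long in x, reaching 42 mm to -y (the ribbed side, for pressing) and 24 mm to +y. Fin: 34 (x) x 8 (y) x 20 mm high. Bolt drawn back and plate level: at (-45, 0, 68) mm in the stage's frame
- bolt_tip (a point): nose of the bolt's 10 mm round steel rod, on its axis, 56 mm to +y of the fin; flush with the plate's edge when drawn back; its axis is 60 mm above the bench when the plate is level. With the plate let go and the bolt home, the rod rests up against the keeper's lip and the plate about 0.02 to 0.025 rad from level
- keeper_lip (a point): middle of the underside of the keeper's lip, 66.6 mm above the bench; the lip is 26 (x) x 24 (y) x 8 mm, its mouth 12 mm to -y of this point, its top 74.6 mm above the bench. Only with the plate on its stops, or less than about 2 mm above them at the bolt, does the rod pass under the lip; else it strikes the lip's edge
- spare_flask: loose clear culture flask with a blue cap, 50 x 102 x 32 mm, lying beside the stage at its -y side; a bystander; origin at the middle of its underside
- timer: loose white digital bench timer, 30 x 66 x 59 mm, standing beside the stage at its +y side; a bystander; origin at the middle of its underside
- marker: loose marker pen with a red cap, 17 x 135 x 16 mm, lying left of the stage near the bench's front; a bystander
- plate6: loose clear six-well plate, 85 x 127 x 20 mm, lying to the right of the stage; a bystander
- dish: loose petri dish, 90 x 90 x 15 mm, lying to the left of the stage; a bystander
- slides: loose clear slide box, 50 x 87 x 19 mm, left of the stage; a bystander
- tweezers: loose steel forceps, 14 x 125 x 9 mm, near the bench's front edge; a bystander

How it is judged:
On the way, in this order (a step that is already met when the one before it is completed fails the run):
1. the plate is pushed down level on its stops (within 0.008 rad, 0.9 mm at the bolt) with the bolt still drawn back (less than 6 mm out) (value of joint tilt_plate below 0.008 rad and value of joint thumb_bolt below 0.006 m), for 0.2 s.
2. the bolt is home under the keeper (16.5 mm or more of its 18 mm) with the plate still down (value of joint tilt_plate below 0.035 rad and value of joint thumb_bolt above 0.0165 m), for 0.2 s.
At the end, for the whole second after the job is handed in: the plate lies level within 0.035 rad (2 degrees) and at rest, held by the bolt, which is at least 16.5 mm of its 18 mm home under the keeper (all of step 2 and not (velocity of joint tilt_plate above 0.05 rad/s or velocity of joint tilt_plate below -0.05 rad/s)); the robot touches nothing.
It fails at once if more than 25 N is put on the stage (contact force between any of the fingers, the arm and tilt_stage above 25 N).
It fails at once if a bystander is moved more than 20 mm (distance of any of spare_flask, timer, marker, plate6, dish, slides, tweezers from where it was at the start of the episode above 0.02 m).
It also fails if it takes over 53 s, if anything falls off the work surface, if the arm or the gripper's body presses on something with over 40 N, if the wrist force passes 120 N, or if a joint passes its speed limit or range.

### The arm

A 6-joint arm with a two-finger parallel gripper is mounted at the origin on a cart in front of the work surface, level with it; the furniture and walls round the work are solid. World frame = base frame: x ahead of the robot, y to its left, z up, the work surface at z = 0. Lengths are in m, angles in rad, forces in N, time in s.
With the tool pointing down it reaches from about 0.25 to 0.725 m from the base axis. Payload 4 kg.
Tool frame: the origin (TCP) lies midway between the tips of the shut fingers; the grasp point (between the pads) lies 19 mm behind it; z points along the fingers, y is the line along which they close (so a half turn about z gives the same grasp; the last joint's range is limited). The gripper opens to 85 mm and grips with 20 to 120 N. Pads are 22 mm wide; open, the fingers measure 114 mm over their backs; the gripper's body (76 mm by 85 mm) begins 54 mm behind the grasp point. The pads swing forward as they close: fully open they stand 13 mm farther back than shut.
Start: joints at [1.342, 0.241, 0.005, 1.335, 0, 1.571], TCP at [0.113, 0.487, 0.231] pointing down, gripper open.
Joint ranges: [-2.72, 2.72], [-1.05, 1.87], [-1.09, 1.28], [-1.99, 2.15], [-1.42, 1.44], [-3.14, 3.14]. Speed limits (rad/s): [2.79, 2.79, 3.14, 3.14, 3.14, 3.14].

### API

Orientations are given as a unit quaternion [x, y, z, w].
In Python, from workcell import bot gives the robot as it stands. The module is installed in compiled form; this text tells all that it offers.
- The arm moves only by the tool drive_tool, never from a script. Its arguments are lists of equal length, an entry for each row: "slide": the shift along the tool's x, y, z scaled (see below), a list of three; "rotation": the turn, a rotation vector about the tool's x, y, z scaled (see below), a list of three. A call has exactly 8 rows; each row is the pose to reach, as a shift and turn from the pose commanded when the call began, along the tool's axes at that moment; what a row does not reach only later rows make up. The controller multiplies each number of a shift by 250 mm and each number of a turn by 0.5 rad. A row lasts 1/8 s, in which the tool goes at most 62.5 mm and 10.7 degrees, less where a joint would pass 70% of its speed; a pose out of reach is approached as far as the arm can. A call with a number of a shift or a turn outside -1 to 1 is refused whole. A call with a gripper value outside its range is refused whole. "gripper" is the opening, from 0 (shut) to 1 (fully open), set as the call begins (left out, the last holds). The fingers move at their own pace and stop on an object; the grip force is fixed at half the most. Time passes only in rows, so rows that repeat a pose let the fingers close, or fill a call up. It gives the time, the measured TCP pose, the force, the opening and the grip force at its end, in the units of the state.
- bot.get_obs(): the state, without advancing time (a new reading comes with each control period).
- bot.camera(name): name is "scene" or "top" or "wrist"; returns a dict with "image" (384x512x3 uint8, red, green, blue), "z_map" (384x512 float32, m along the optical axis (not along the pixel's ray), 0 where there is no reading), "camera_matrix" (3x3 intrinsics, pixels), "k1" (the pictures are not rectified: a ray, as slopes to the right and down, at radius r is drawn at 1 + k1 r^2 times it, then the intrinsics apply), "xyz" and "orientation" of the camera in the world. Camera axes: x right, y up, looking along -z (the intrinsics and any distortion apply to the point x, -y, -z); pixel columns grow to the right and rows downward; lengths in m; the calibration is good to about 2 mm. A picture is of the moment at which its call begins.
- bot.job_done(): hands the job in; it is judged then, once.
The state is a dict: "clock": time; "joint_pos": joint angles; "joint_vel": joint speeds; "tau": joint torques, N m; "eef_pos": TCP position; "tool_rot": TCP orientation; "ft_force": force on the tool from outside, world axes, zero at the start; "ft_torque": the same for the moment, N m; "grip_width": finger opening in m; "grasp_force": force on a finger pad.
Only numpy, scipy, OpenCV 4.12 (cv2) and the standard library are available. Lean on these libraries where they do the work, as an engineer would, in place of code of your own. Each camera call takes 0.05 s, during which the arm holds its last target. There are 200 camera calls.

## Working session

There is one attempt and no reset: what is moved stays moved. The work goes in short steps, Python scripts to look and compute and a tool call to move; the robot and the scene stay as the last step left them, time stands still between calls to the robot, and variables do not carry over. Pictures are saved under pics/ and viewed, at most 10 in all, crops included, and the job is handed in when it is done.

Besides the shell and the picture viewer there is one more tool, called after "Call:" as name(argument=value, ...), one argument or row to a line, values as JSON. drive_tool: Moves the arm, as the interface text tells. Shifts and turns lie within -1 to 1; 1 stands for 250 mm of shift or 0.5 rad of turn. Its arguments: {"type":"object","properties":{"slide":{"type":"array","items":{"type":"array","items":{"type":"number"}}},"rotation":{"type":"array","items":{"type":"array","items":{"type":"number"}}},"gripper":{"type":"number"}},"required":["slide","rotation"]}

```bash
mkdir -p pics; cat > h.py <<'E'
import numpy as np, cv2
from scipy.spatial.transform import Rotation as R
from workcell import bot
def cloud(c):
    K=np.array(c["camera_matrix"]);h,w=c["z_map"].shape
    u,v=np.meshgrid(np.arange(w),np.arange(h))
    p=cv2.undistortPoints(np.stack([u,v],-1).reshape(-1,1,2).astype(float),K,np.array([c["k1"],0,0,0.])).reshape(h,w,2)
    z=c["z_map"];q=np.stack([p[...,0]*z,-p[...,1]*z,-z],-1)
    P=q@R.from_quat(c["orientation"]).as_matrix().T+np.array(c["xyz"])
    P[z==0]=np.nan
    return P
def save(c,n,box=None,s=1):
    im=c["image"][...,::-1]
    if box: im=im[box[1]:box[3],box[0]:box[2]]
    cv2.imwrite("pics/"+n,cv2.resize(im,None,fx=s,fy=s,interpolation=cv2.INTER_CUBIC))
E
python3 - <<'E'
from h import *
o=bot.get_obs();print({k:np.round(v,3).tolist() for k,v in o.items()})
ims=[]
for n in("top","scene"):
    c=bot.camera(n);np.savez(n+".npz",P=cloud(c),im=c["image"]);save(c,n+".png",s=1.5)
    print(n,c["xyz"],c["orientation"],c["k1"])
E
```

```text
{'clock': 0.0, 'joint_pos': [1.342, 0.241, 0.004, 1.335, 0.0, 1.571], 'joint_vel': [-0.0, -0.001, 0.0, 0.0, -0.0, -0.001], 'tau': [-0.0, -37.232, 25.241, 0.017, -0.0, 0.0], 'eef_pos': [0.113, 0.486, 0.23], 'tool_rot': [0.114, 0.993, -0.001, -0.0], 'ft_force': [0.4, 0.493, -0.165], 'ft_torque': [0.004, -0.013, -0.058], 'grasp_force': 0.0, 'grip_width': 0.086}
top [0.30568384 0.02076077 1.25887377] [-0.06119611  0.07730004  0.71224054 -0.69497709] -0.05231318337778297
scene [-0.31233276 -0.82253049  0.80429495] [ 0.44289849 -0.18999706 -0.33432673  0.80991831] -0.10152264446479749
```

View pics/top.png

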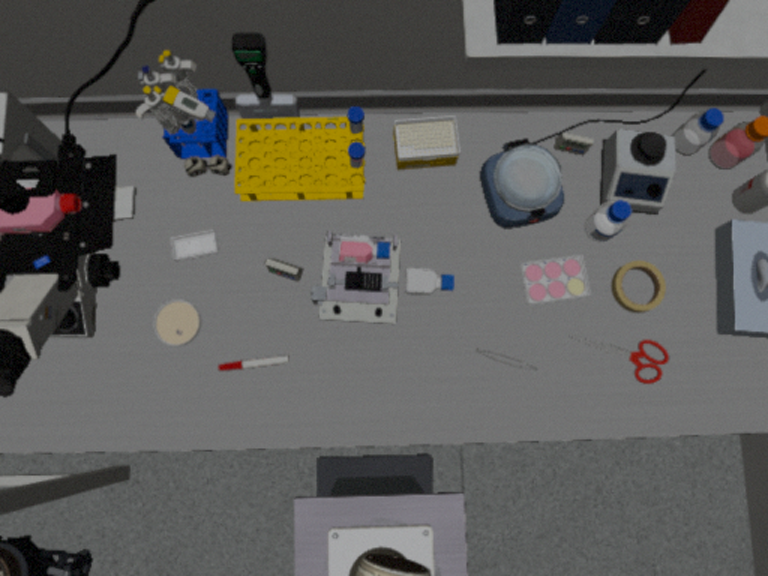

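View pics/scene.png

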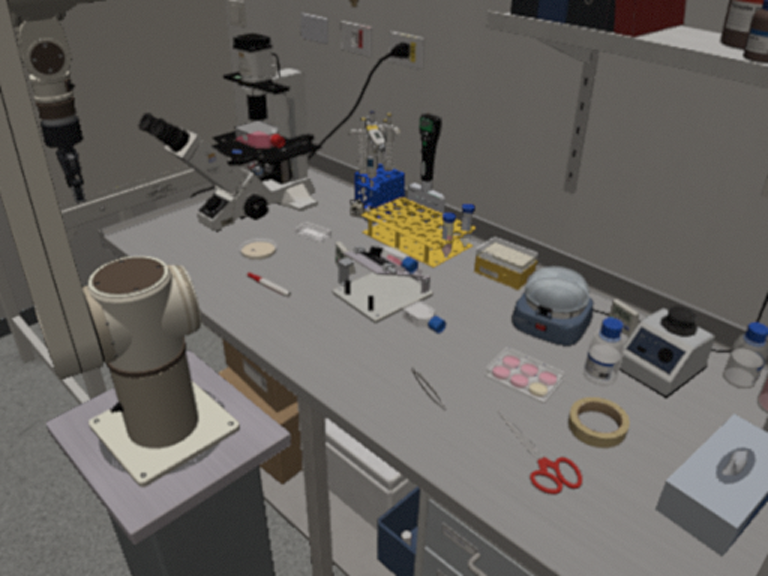

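The top picture shows the stage at about (360,278), with the keeper on its left at (318,294), the black pad at (362,279), the timer at (284,267) and the spare flask at (430,281). The scene picture shows the plate slanting up toward the robot. Next I'll measure the stage's pose.

```bash
python3 - <<'E'
from h import *
d=np.load("top.npz");P=d["P"];im=d["im"].astype(int)
b=(slice(150,220),slice(205,272))
Q=P[b];I=im[b]
x,y,z=Q[...,0],Q[...,1],Q[...,2]
print(np.nanmedian(P[225:235,200:260,2]))
m=(z>0.008)&(z<0.022)
pts=Q[m][:,:2].astype(np.float32);r=cv2.minAreaRect(pts*1000);print("slab",r,cv2.boxPoints(r).tolist())
# full stage footprint >0.008, excluding flask/timer (connected)
np.set_printoptions(linewidth=250)
print("z mm");print((z[::2,::2]*1000).round().astype(int))
# black pad
bl=(I.max(-1)<50)&(z>0.04);print("pad",bl.sum(),Q[bl].min(0),Q[bl].max(0),Q[bl].mean(0))
i0=cv2.resize(d["im"][145:225,170:315][...,::-1],None,fx=5,fy=5,interpolation=cv2.INTER_CUBIC);cv2.imwrite("pics/c1.png",i0)
for p in [(b[0].start,b[1].start),(219,271)]: print(P[p])
E
```

```text
0.0005324533319089886
slab ((557.6755981445312, 20.54572296142578), (169.9779815673828, 179.9834747314453), 84.06970977783203) [[459.3845520019531, -54.69063186645508], [638.40478515625, -73.2862319946289], [655.9666748046875, 95.78207397460938], [476.9464111328125, 114.37767791748047]]
z mm
[[ 2 -2 -2 ...  2  0 -1]
 [ 2 -5  0 ...  0 -3  0]
 [-1 -1  4 ...  1 -3 -2]
 ...
 [ 0  0  2 ... -2 -2  0]
 [ 2  1 -1 ...  1  6 -5]
 [ 3  0 -3 ...  1  1  0]]
pad 291 [ 0.48592101 -0.00810136  0.04373817] [0.5596437  0.07729751 0.13825773] [0.53300065 0.02422436 0.11003834]
[0.67592517 0.13131347 0.00208926]
[ 0.46228732 -0.06057218  0.00154263]<stdin>:11: RuntimeWarning: invalid value encountered in cast
```

View pics/c1.png

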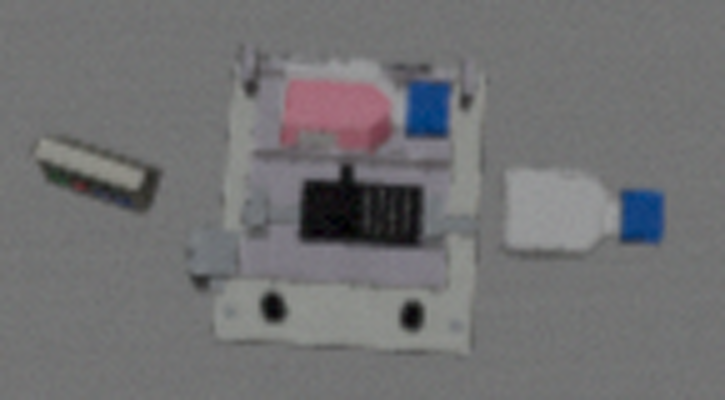

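```bash
python3 - <<'E'
from h import *
c=bot.camera("top");K=np.array(c["camera_matrix"])
def ray(px,z):
    p=cv2.undistortPoints(np.array([[px]],float),K,np.array([c["k1"],0,0,0.])).ravel()
    d=R.from_quat(c["orientation"]).apply([p[0],-p[1],-1]);o=np.array(c["xyz"])
    return o+d*(z-o[2])/d[2]
f=lambda u,v:(170+u/5-.4,145+v/5-.4)
for n,u,v,z in[("FL",215,336,.014),("FR",468,350,.014),("BR",487,66,.014),("BL",238,60,.014),("fin top",347,170,.13),("fintop/foot",347,240,.10),("padL",303,210,.11),("padR",421,214,.11)]:
    print(n,ray(f(u,v),z).round(4))
w=bot.camera("wrist");save(w,"w0.png");print(w["xyz"],w["orientation"])
# slope of plate: pad pts
d=np.load("top.npz");P=d["P"]
for u,v in[(360,265),(400,265),(290,265),(330,225),(390,200),(390,230)]:
    a,b=map(int,np.round(f(u,v)));print(u,v,np.nanmedian(P[b-1:b+2,a-1:a+2].reshape(-1,3),0).round(3))
E
```

```text
FL [0.4858 0.1091 0.014 ]
FR [ 0.4741 -0.0375  0.014 ]
BR [ 0.6444 -0.0542  0.014 ]
BL [0.6512 0.0941 0.014 ]
fin top [0.5569 0.0296 0.13  ]
fintop/foot [0.5245 0.0306 0.1   ]
padL [0.5397 0.0541 0.11  ]
padR [ 0.536  -0.0098  0.11  ]
[0.04478445 0.50211743 0.37384334] [-0.1111787  -0.08781155  0.61570604  0.77513515]
360 265 [0.508 0.023 0.109]
400 265 [0.508 0.001 0.109]
290 265 [0.508 0.06  0.11 ]
330 225 [0.528 0.038 0.119]
390 200 [0.543 0.006 0.11 ]
390 230 [0.525 0.006 0.117]
```

View pics/w0.png

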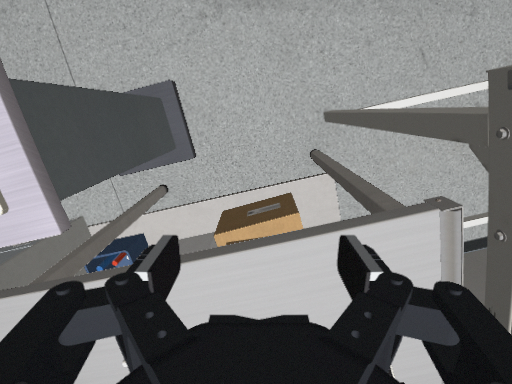

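The wrist view shows open fingers and empty floor. The stage centre is at about (0.564, 0.028) with yaw of about -0.09. I'll move above the press point with the fingers shut.

Call:
drive_tool(
  slide=[
    [-0.09, -0.06, 0],
    [-0.17, -0.12, 0],
    [-0.26, -0.18, 0],
    [-0.35, -0.25, 0],
    [-0.43, -0.31, 0],
    [-0.52, -0.37, 0],
    [-0.61, -0.43, 0],
    [-0.69, -0.49, 0],
  ],
  rotation=[
    [0, 0, 0.12],
    [0, 0, 0.24],
    [0, 0, 0.36],
    [0, 0, 0.48],
    [0, 0, 0.6],
    [0, 0, 0.72],
    [0, 0, 0.84],
    [0, 0, 0.96],
  ],
  gripper=0,
)

```text
clock: 1.2
eef_pos: [0.2541, 0.3277, 0.2312]
tool_rot: [0.348, 0.937, -0.0, 0.0]
ft_force: [0.1, 0.1, 0.5]
grip_width: -0.0002
grasp_force: 0.0
```

```bash
cat > go.py <<'E'
import sys
from h import *
def go(t,yaw):
    o=bot.get_obs();r=R.from_quat(o["tool_rot"])
    d=r.inv().apply(np.array(t)-o["eef_pos"])/.25
    Y=np.array([np.cos(yaw),np.sin(yaw),0]);Z=np.array([0,0,-1.]);X=np.cross(Y,Z)
    T=R.from_matrix(np.stack([X,Y,Z],1));rv=(r.inv()*T).as_rotvec()/.5
    print(o["clock"],np.round(o["eef_pos"],4),"F",np.round(o["ft_force"],2),"w",round(float(o["grip_width"]),3),"slide",d.round(4),"rot",rv.round(4))
if __name__=="__main__": a=list(map(float,sys.argv[1:]));go(a[:3],a[3])
E
python3 go.py .537 .0104 .18 -.09
```

```text
1.2 [0.2541 0.3277 0.2312] F [0.12 0.15 0.52] w -0.0 slide [-1.6856 -0.2233  0.2049] rot [-4.0000e-04  4.0000e-04  1.8996e+00]
```

Call:
drive_tool(
  slide=[
    [-0.1, -0.01, 0],
    [-0.21, -0.03, 0],
    [-0.31, -0.04, 0],
    [-0.42, -0.06, 0],
    [-0.52, -0.07, 0],
    [-0.63, -0.08, 0],
    [-0.73, -0.1, 0],
    [-0.84, -0.11, 0],
  ],
  rotation=[
    [0, 0, 0.12],
    [0, 0, 0.24],
    [0, 0, 0.36],
    [0, 0, 0.48],
    [0, 0, 0.6],
    [0, 0, 0.72],
    [0, 0, 0.84],
    [0, 0, 0.95],
  ],
)

```text
clock: 2.2
eef_pos: [0.3954, 0.1702, 0.2312]
tool_rot: [0.559, 0.829, -0.0, -0.0]
ft_force: [-0.4, -0.0, 0.3]
grip_width: 0.0
grasp_force: 0.0
```

```bash
python3 go.py .537 .0104 .23 -.09
```

```text
2.2 [0.3954 0.1702 0.2312] F [-0.44 -0.02  0.31] w 0.0 slide [-0.8051  0.2847  0.0045] rot [-8.000e-04  1.000e-04  9.504e-01]
```

Call:
drive_tool(
  slide=[
    [-0.1, 0.04, 0],
    [-0.2, 0.07, 0],
    [-0.3, 0.11, 0],
    [-0.4, 0.14, 0],
    [-0.5, 0.18, 0],
    [-0.6, 0.21, 0],
    [-0.7, 0.25, 0],
    [-0.805, 0.285, 0],
  ],
  rotation=[
    [0, 0, 0.12],
    [0, 0, 0.24],
    [0, 0, 0.36],
    [0, 0, 0.48],
    [0, 0, 0.6],
    [0, 0, 0.72],
    [0, 0, 0.84],
    [0, 0, 0.95],
  ],
)

```text
clock: 3.2
eef_pos: [0.5375, 0.0109, 0.231]
tool_rot: [0.738, 0.675, -0.0, -0.0]
ft_force: [0.1, 0.6, -0.5]
grip_width: 0.0003
grasp_force: 0.0
```

```bash
python3 - <<'E'
from h import *
import go; go.go([.537,.0104,.14],-.09)
w=bot.camera("wrist");save(w,"w1.png",s=1.5);P=cloud(w);np.savez("w1.npz",P=P,im=w["image"])
s=bot.camera("scene");np.savez("s1.npz",P=cloud(s),im=s["image"])
print(w["xyz"])
E
```

```text
3.2 [0.5375 0.0109 0.231 ] F [ 0.15  0.64 -0.49] w 0.0 slide [-0.002  -0.0015  0.364 ] rot [-0.0012  0.      0.0005]
[0.54488887 0.0811049  0.37424559]
```

View pics/w1.png

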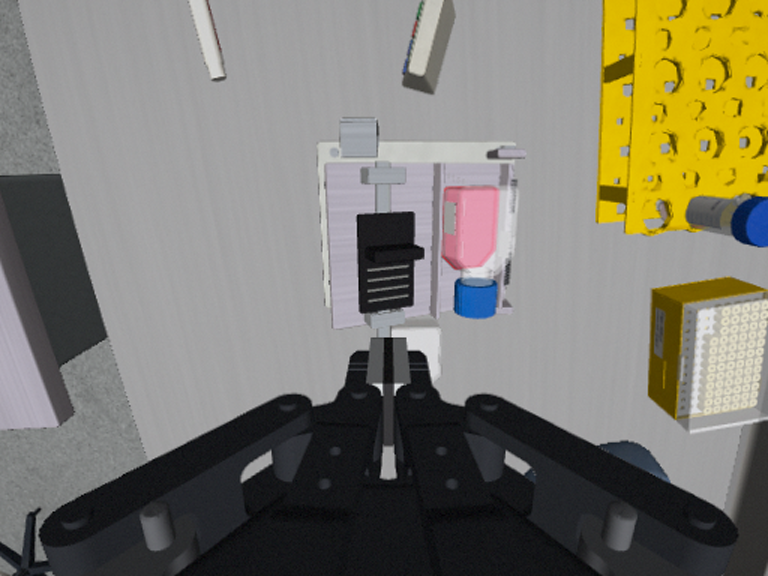

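The wrist view shows the pad at (387,262) with its fin at (393,254), the ribs on the -y side, the rod pointing up at (383,200) and the keeper lip at (359,137). I'll refine the pose from these.

```bash
python3 - <<'E'
from h import *
d=np.load("w1.npz");P=d["P"]
w=bot.camera("wrist");K=np.array(w["camera_matrix"])
def ray(px,z):
    p=cv2.undistortPoints(np.array([[px]],float)/1.5-.17,K,np.array([w["k1"],0,0,0.])).ravel()
    dd=R.from_quat(w["orientation"]).apply([p[0],-p[1],-1]);o=np.array(w["xyz"])
    return (o+dd*(z-o[2])/dd[2]).round(4)
print("slab +y-x corner",ray((317,143),.014)," +y+x",ray((516,142),.014))
print("lip",[ray(p,.0746).tolist() for p in((341,120),(377,120),(379,157),(341,157))])
q=lambda u,v:np.nanmedian(P[int(v/1.5)-1:int(v/1.5)+2,int(u/1.5)-1:int(u/1.5)+2].reshape(-1,3),0).round(4)
for n,u,v in[("padTL",362,217),("padTR",411,216),("padBL",363,308),("padBR",410,302),("finL",366,254),("finR",419,253),("fin c",393,254),("pad near fin",385,274),("pad above",387,238),("plate L",340,240),("plateR",427,240),("lip",359,137)]: print(n,q(u,v))
# plane fit of plate region left of flask
A=P[115:205,222:288].reshape(-1,3);A=A[(A[:,2]>.07)]
from numpy.linalg import lstsq
m=np.ones(len(A),bool)
for _ in range(8):
    s=lstsq(np.c_[A[m,:2],np.ones(m.sum())],A[m,2],rcond=None)[0];r=A[:,2]-np.c_[A[:,:2],np.ones(len(A))]@s;m=abs(r)<.003 if _>1 else (r<.004)
print(s,m.mean(),"slant",np.arctan(np.hypot(*s[:2])),"dir",np.arctan2(-s[1],-s[0]))
E
```

```text
slab +y-x corner [0.4877 0.1063 0.014 ]  +y+x [0.6559 0.0922 0.014 ]
lip [[0.5162, 0.1155, 0.0746], [0.541, 0.1131, 0.0746], [0.5401, 0.0884, 0.0746], [0.5132, 0.0909, 0.0746]]
padTL [0.5258 0.0539 0.1198]
padTR [0.5573 0.0495 0.1057]
padBL [ 0.5204 -0.0063  0.12  ]
padBR [ 0.5519 -0.0094  0.1066]
finL [0.5265 0.0308 0.1243]
finR [0.5594 0.0291 0.1261]
fin c [0.5435 0.0311 0.1334]
pad near fin [0.5363 0.0147 0.1144]
pad above [0.5404 0.0382 0.1133]
plate L [0.5088 0.0387 0.1109]
plateR [0.5679 0.0289 0.0844]
lip [0.5263 0.1045 0.076 ]
[-0.43993035  0.0369905   0.33295424] 0.5222972972972973 slant 0.41574843964204405 dir -0.08388531144530864
```

Slant is about 0.416 and yaw about -0.085. I'll descend to just above the ribbed part of the pad.

Call:
drive_tool(
  slide=[
    [0, 0.002, 0.06],
    [-0.002, 0.006, 0.14],
    [-0.004, 0.01, 0.22],
    [-0.005, 0.014, 0.3],
    [-0.005, 0.016, 0.36],
    [-0.005, 0.016, 0.4],
    [-0.005, 0.016, 0.42],
    [-0.005, 0.016, 0.42],
  ],
  rotation=[
    [0, 0, 0],
    [0, 0, 0],
    [0, 0, 0],
    [0, 0, 0],
    [0, 0, 0],
    [0, 0, 0],
    [0, 0, 0],
    [0, 0, 0],
  ],
)

```text
clock: 4.35
eef_pos: [0.5409, 0.01, 0.1263]
tool_rot: [0.737, 0.675, 0.0, -0.0]
ft_force: [0.2, 0.4, 0.6]
grip_width: 0.0002
grasp_force: 0.0
```

```bash
python3 - <<'E'
from h import *
import go; go.go([.5205,.011,.068],-.085)
w=bot.camera("wrist");save(w,"w2.png",box=(170,110,370,290),s=3)
E
```

```text
4.35 [0.5409 0.01   0.1263] F [0.22 0.35 0.57] w 0.0 slide [-0.0032 -0.0818  0.2332] rot [-0.     -0.0001 -0.0057]
```

View pics/w2.png

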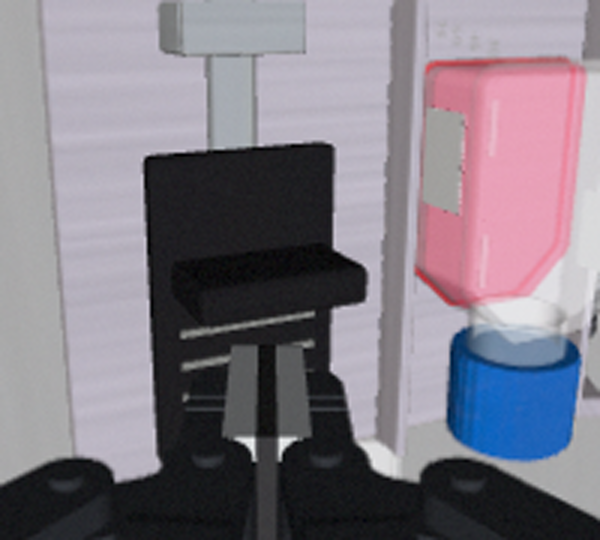

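The crop shows the shut fingertips at (267,345), right behind the fin at (265,290) and centred over the ribs. I'll press down along the plate's arc.

Call:
drive_tool(
  slide=[
    [0, 0, 0.015],
    [0, 0, 0.03],
    [0, -0.001, 0.04],
    [0, -0.005, 0.05],
    [0, -0.01, 0.06],
    [0, -0.016, 0.07],
    [0, -0.022, 0.08],
    [0, -0.028, 0.09],
  ],
  rotation=[
    [0, 0, 0],
    [0, 0, 0],
    [0, 0, 0],
    [0, 0, 0],
    [0, 0, 0],
    [0, 0, 0],
    [0, 0, 0],
    [0, 0, 0],
  ],
)

```text
clock: 5.4
eef_pos: [0.534, 0.0105, 0.1042]
tool_rot: [0.738, 0.675, 0.0, 0.0]
ft_force: [-1.5, -0.2, 5.9]
grip_width: 0.0002
grasp_force: 2.5
```

Call:
drive_tool(
  slide=[
    [0, -0.006, 0.012],
    [0, -0.012, 0.024],
    [0, -0.018, 0.036],
    [0, -0.023, 0.048],
    [0, -0.028, 0.06],
    [0, -0.033, 0.072],
    [0, -0.038, 0.084],
    [0, -0.042, 0.096],
  ],
  rotation=[
    [0, 0, 0],
    [0, 0, 0],
    [0, 0, 0],
    [0, 0, 0],
    [0, 0, 0],
    [0, 0, 0],
    [0, 0, 0],
    [0, 0, 0],
  ],
)

```text
clock: 6.4
eef_pos: [0.5236, 0.0113, 0.0815]
tool_rot: [0.738, 0.675, 0.0, 0.001]
ft_force: [-5.1, -0.3, 14.4]
grip_width: -0.0002
grasp_force: 7.1
```

Call:
drive_tool(
  slide=[
    [0, -0.004, 0],
    [0, -0.008, 0],
    [0, -0.01, 0.005],
    [0, -0.012, 0.01],
    [0, -0.014, 0.015],
    [0, -0.016, 0.02],
    [0, -0.016, 0.02],
    [0, -0.016, 0.02],
  ],
  rotation=[
    [0, 0, 0],
    [0, 0, 0],
    [0, 0, 0],
    [0, 0, 0],
    [0, 0, 0],
    [0, 0, 0],
    [0, 0, 0],
    [0, 0, 0],
  ],
)

```text
clock: 7.4
eef_pos: [0.522, 0.0114, 0.0775]
tool_rot: [0.738, 0.675, 0.002, 0.002]
ft_force: [-2.1, -1.6, 14.5]
grip_width: -0.0001
grasp_force: 7.1
```

Call:
drive_tool(
  slide=[
    [0, -0.003, 0.003],
    [0, -0.005, 0.006],
    [0, -0.007, 0.01],
    [0, -0.009, 0.014],
    [0, -0.011, 0.018],
    [0, -0.013, 0.022],
    [0, -0.014, 0.024],
    [0, -0.014, 0.024],
  ],
  rotation=[
    [0, 0, 0],
    [0, 0, 0],
    [0, 0, 0],
    [0, 0, 0],
    [0, 0, 0],
    [0, 0, 0],
    [0, 0, 0],
    [0, 0, 0],
  ],
)

```text
clock: 8.4
eef_pos: [0.5204, 0.0116, 0.0723]
tool_rot: [0.738, 0.675, 0.003, 0.004]
ft_force: [2.0, -2.2, 15.7]
grip_width: -0.0001
grasp_force: 7.7
```

Call:
drive_tool(
  slide=[
    [0, 0, 0.002],
    [0, 0, 0.004],
    [0, 0, 0.006],
    [0, 0, 0.008],
    [0, 0, 0.01],
    [0, 0, 0.012],
    [0, 0, 0.012],
    [0, 0, 0.012],
  ],
  rotation=[
    [0, 0, 0],
    [0, 0, 0],
    [0, 0, 0],
    [0, 0, 0],
    [0, 0, 0],
    [0, 0, 0],
    [0, 0, 0],
    [0, 0, 0],
  ],
)

```text
clock: 9.4
eef_pos: [0.5197, 0.0116, 0.0693]
tool_rot: [0.738, 0.675, 0.003, 0.003]
ft_force: [-0.4, -1.2, 17.7]
grip_width: -0.0
grasp_force: 8.5
```

Call:
drive_tool(
  slide=[
    [0, 0, 0.001],
    [0, 0, 0.002],
    [0, 0, 0.003],
    [0, 0, 0.004],
    [0, 0, 0.004],
    [0, 0, 0.004],
    [0, 0, 0.004],
    [0, 0, 0.004],
  ],
  rotation=[
    [0, 0, 0],
    [0, 0, 0],
    [0, 0, 0],
    [0, 0, 0],
    [0, 0, 0],
    [0, 0, 0],
    [0, 0, 0],
    [0, 0, 0],
  ],
)

```text
clock: 10.4
eef_pos: [0.5195, 0.0116, 0.0683]
tool_rot: [0.738, 0.675, 0.003, 0.003]
ft_force: [-1.3, -1.0, 17.6]
grip_width: 0.0001
grasp_force: 8.9
```

Call:
drive_tool(
  slide=[
    [0, 0, 0.001],
    [0, 0, 0.001],
    [0, 0, 0.002],
    [0, 0, 0.002],
    [0, 0, 0.002],
    [0, 0, 0.002],
    [0, 0, 0.002],
    [0, 0, 0.002],
  ],
  rotation=[
    [0, 0, 0],
    [0, 0, 0],
    [0, 0, 0],
    [0, 0, 0],
    [0, 0, 0],
    [0, 0, 0],
    [0, 0, 0],
    [0, 0, 0],
  ],
)

```text
clock: 11.4
eef_pos: [0.5195, 0.0117, 0.0679]
tool_rot: [0.738, 0.675, 0.003, 0.003]
ft_force: [-1.8, -1.3, 18.7]
grip_width: -0.0002
grasp_force: 9.0
```

Call:
drive_tool(
  slide=[
    [0, 0, 0.001],
    [0, 0, 0.001],
    [0, 0, 0.002],
    [0, 0, 0.002],
    [0, 0, 0.002],
    [0, 0, 0.002],
    [0, 0, 0.002],
    [0, 0, 0.002],
  ],
  rotation=[
    [0, 0, 0],
    [0, 0, 0],
    [0, 0, 0],
    [0, 0, 0],
    [0, 0, 0],
    [0, 0, 0],
    [0, 0, 0],
    [0, 0, 0],
  ],
)

```text
clock: 12.4
eef_pos: [0.5194, 0.0117, 0.0676]
tool_rot: [0.738, 0.675, 0.003, 0.003]
ft_force: [-2.7, -2.2, 19.7]
grip_width: 0.0
grasp_force: 9.7
```

```bash
python3 - <<'E'
from h import *
F=[]
for i in range(4):
    w=bot.camera("wrist" if i<1 else "scene");o=bot.get_obs();F.append(np.r_[o["ft_force"],o["eef_pos"]*1]) 
    if i==0: save(w,"w3.png",s=1.5);P=cloud(w)
print(np.mean(F,0).round(4))
m=(P[...,0]>.47)&(P[...,0]<.58)&(P[...,1]>.03)&(P[...,1]<.08)&(P[...,2]>.045)&(P[...,2]<.06)
A=P[m]
s=np.linalg.lstsq(np.c_[A[:,:2],np.ones(len(A))],A[:,2],rcond=None)[0];print(s,len(A),np.median(A[:,2]))
E
```

```text
[-1.6463e+00 -1.5763e+00  1.9355e+01  5.1940e-01  1.1700e-02  6.7500e-02]
[ 0.00930542 -0.0067822   0.04906583] 7796 0.05347291390830816
```

View pics/w3.png

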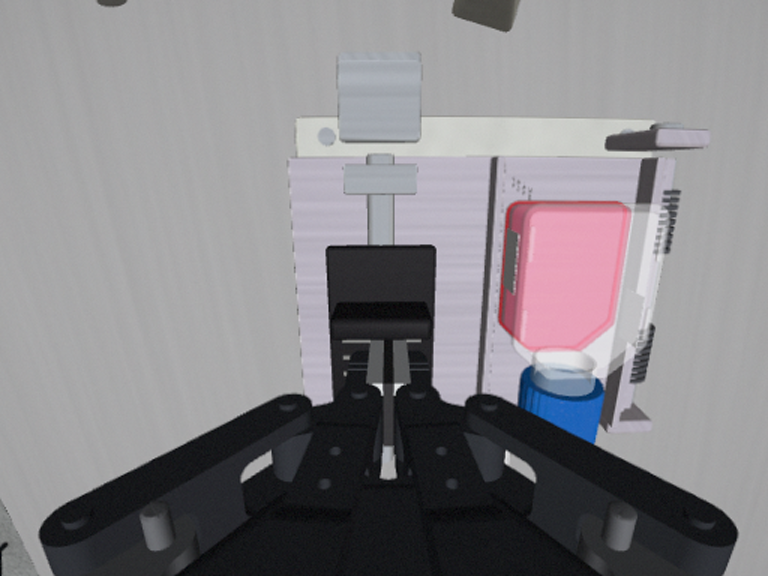

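The plate is level: its top is at 53.5 mm and the slope is about 0. The bolt is drawn back, with the rod tip at (381,157), flush with the edge. Now I'll slide the bolt along +y.

Call:
drive_tool(
  slide=[
    [0.004, 0, 0],
    [0.008, 0, 0],
    [0.012, 0, 0],
    [0.016, 0, 0],
    [0.02, 0, 0],
    [0.024, 0, 0],
    [0.024, 0, 0],
    [0.024, 0, 0],
  ],
  rotation=[
    [0, 0, 0],
    [0, 0, 0],
    [0, 0, 0],
    [0, 0, 0],
    [0, 0, 0],
    [0, 0, 0],
    [0, 0, 0],
    [0, 0, 0],
  ],
)

```text
clock: 13.6
eef_pos: [0.5199, 0.0173, 0.0676]
tool_rot: [0.738, 0.675, 0.003, 0.003]
ft_force: [-2.4, -2.8, 19.8]
grip_width: 0.0002
grasp_force: 9.8
```

Call:
drive_tool(
  slide=[
    [0.004, 0, 0],
    [0.008, 0, 0],
    [0.012, 0, 0],
    [0.016, 0, 0],
    [0.02, 0, 0],
    [0.024, 0, 0],
    [0.024, 0, 0],
    [0.024, 0, 0],
  ],
  rotation=[
    [0, 0, 0],
    [0, 0, 0],
    [0, 0, 0],
    [0, 0, 0],
    [0, 0, 0],
    [0, 0, 0],
    [0, 0, 0],
    [0, 0, 0],
  ],
)

```text
clock: 14.6
eef_pos: [0.5204, 0.0234, 0.0676]
tool_rot: [0.738, 0.675, 0.003, 0.003]
ft_force: [-2.0, -2.8, 20.0]
grip_width: 0.0
grasp_force: 9.8
```

```bash
python3 - <<'E'
from h import *
w=bot.camera("wrist");save(w,"w4.png",s=1.5);o=bot.get_obs();print(o["ft_force"],o["eef_pos"])
E
```

```text
[-2.10736605 -2.99036664 19.22013628] [0.52040999 0.02337063 0.06757706]
```

View pics/w4.png

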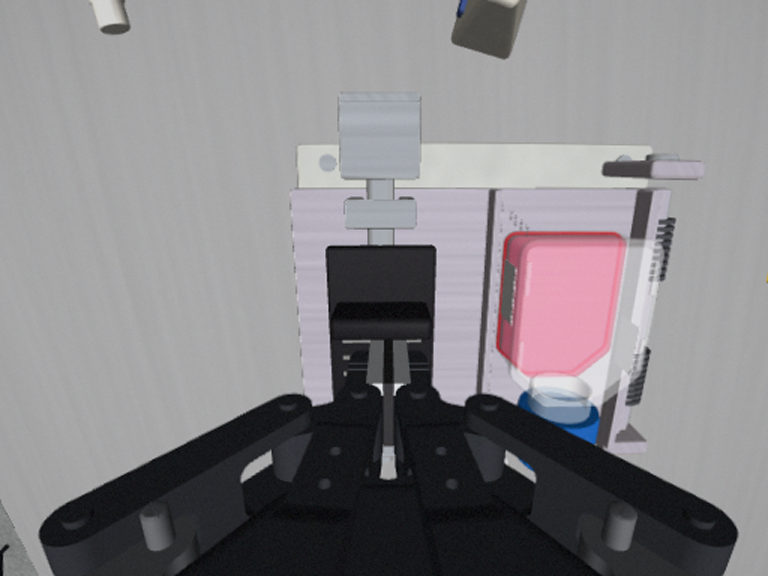

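The pad stays fixed in the wrist view, so the bolt is moving with the fingers, and the rod has reached the lip's mouth at (380,180). I'll continue.

Call:
drive_tool(
  slide=[
    [0.002, 0, 0],
    [0.004, 0, 0],
    [0.006, 0, 0],
    [0.008, 0, 0],
    [0.01, 0, 0],
    [0.012, 0, 0],
    [0.012, 0, 0],
    [0.012, 0, 0],
  ],
  rotation=[
    [0, 0, 0],
    [0, 0, 0],
    [0, 0, 0],
    [0, 0, 0],
    [0, 0, 0],
    [0, 0, 0],
    [0, 0, 0],
    [0, 0, 0],
  ],
)

```text
clock: 15.65
eef_pos: [0.5206, 0.0263, 0.0675]
tool_rot: [0.738, 0.675, 0.003, 0.003]
ft_force: [-2.4, -3.0, 19.8]
grip_width: 0.0003
grasp_force: 9.8
```

Call:
drive_tool(
  slide=[
    [0.002, 0, 0],
    [0.004, 0, 0],
    [0.006, 0, 0],
    [0.006, 0, 0],
    [0.006, 0, 0],
    [0.006, 0, 0],
    [0.006, 0, 0],
    [0.006, 0, 0],
  ],
  rotation=[
    [0, 0, 0],
    [0, 0, 0],
    [0, 0, 0],
    [0, 0, 0],
    [0, 0, 0],
    [0, 0, 0],
    [0, 0, 0],
    [0, 0, 0],
  ],
)

```text
clock: 16.65
eef_pos: [0.5208, 0.0278, 0.0675]
tool_rot: [0.738, 0.675, 0.003, 0.003]
ft_force: [-1.2, -3.3, 19.2]
grip_width: -0.0004
grasp_force: 9.8
```

Call:
drive_tool(
  slide=[
    [0.001, 0, 0],
    [0.002, 0, 0],
    [0.003, 0, 0],
    [0.003, 0, 0],
    [0.003, 0, 0],
    [0.003, 0, 0],
    [0.003, 0, 0],
    [0.003, 0, 0],
  ],
  rotation=[
    [0, 0, 0],
    [0, 0, 0],
    [0, 0, 0],
    [0, 0, 0],
    [0, 0, 0],
    [0, 0, 0],
    [0, 0, 0],
    [0, 0, 0],
  ],
)

```text
clock: 17.65
eef_pos: [0.5208, 0.0285, 0.0676]
tool_rot: [0.738, 0.675, 0.003, 0.003]
ft_force: [-1.4, -2.4, 19.3]
grip_width: 0.0003
grasp_force: 9.8
```

Call:
drive_tool(
  slide=[
    [0.001, 0, 0],
    [0.002, 0, 0],
    [0.003, 0, 0],
    [0.003, 0, 0],
    [0.003, 0, 0],
    [0.003, 0, 0],
    [0.003, 0, 0],
    [0.003, 0, 0],
  ],
  rotation=[
    [0, 0, 0],
    [0, 0, 0],
    [0, 0, 0],
    [0, 0, 0],
    [0, 0, 0],
    [0, 0, 0],
    [0, 0, 0],
    [0, 0, 0],
  ],
)

```text
clock: 18.65
eef_pos: [0.5209, 0.029, 0.0676]
tool_rot: [0.738, 0.675, 0.002, 0.004]
ft_force: [-2.6, -3.5, 19.5]
grip_width: -0.0003
grasp_force: 9.9
```

Call:
drive_tool(
  slide=[
    [0.001, 0, 0],
    [0.002, 0, 0],
    [0.002, 0, 0],
    [0.002, 0, 0],
    [0.002, 0, 0],
    [0.002, 0, 0],
    [0.002, 0, 0],
    [0.002, 0, 0],
  ],
  rotation=[
    [0, 0, 0],
    [0, 0, 0],
    [0, 0, 0],
    [0, 0, 0],
    [0, 0, 0],
    [0, 0, 0],
    [0, 0, 0],
    [0, 0, 0],
  ],
)

```text
clock: 19.65
eef_pos: [0.5209, 0.029, 0.0676]
tool_rot: [0.738, 0.675, 0.002, 0.004]
ft_force: [-2.5, -4.2, 19.4]
grip_width: 0.0001
grasp_force: 10.0
```

The y motion has stopped and the side force is rising, so the bolt is at its end stop. I'll lift straight up.

Call:
drive_tool(
  slide=[
    [0, 0, -0.004],
    [0, 0, -0.008],
    [0, 0, -0.014],
    [0, 0, -0.02],
    [0, 0, -0.04],
    [0, 0, -0.08],
    [0, 0, -0.12],
    [0, 0, -0.16],
  ],
  rotation=[
    [0, 0, 0],
    [0, 0, 0],
    [0, 0, 0],
    [0, 0, 0],
    [0, 0, 0],
    [0, 0, 0],
    [0, 0, 0],
    [0, 0, 0],
  ],
)

```text
clock: 20.65
eef_pos: [0.5175, 0.0306, 0.1044]
tool_rot: [0.737, 0.675, -0.0, -0.0]
ft_force: [0.4, 0.0, -0.1]
grip_width: 0.0001
grasp_force: 0.0
```

Call:
drive_tool(
  slide=[
    [0, 0, -0.04],
    [0, 0, -0.08],
    [0, 0, -0.14],
    [0, 0, -0.2],
    [0, 0, -0.24],
    [0, 0, -0.26],
    [0, 0, -0.26],
    [0, 0, -0.26],
  ],
  rotation=[
    [0, 0, 0],
    [0, 0, 0],
    [0, 0, 0],
    [0, 0, 0],
    [0, 0, 0],
    [0, 0, 0],
    [0, 0, 0],
    [0, 0, 0],
  ],
)

```text
clock: 21.65
eef_pos: [0.5173, 0.0305, 0.1683]
tool_rot: [0.738, 0.675, -0.0, -0.0]
ft_force: [-0.5, 0.1, 0.5]
grip_width: 0.0003
grasp_force: 0.0
```

```bash
python3 - <<'E'
from h import *
w=bot.camera("wrist");save(w,"w5.png",s=1.5);P=cloud(w);o=bot.get_obs();print(o["clock"],o["ft_force"],o["eef_pos"])
m=(P[...,0]>.47)&(P[...,0]<.58)&(P[...,1]>.03)&(P[...,1]<.07)&(P[...,2]>.045)&(P[...,2]<.063)
A=P[m];print(np.linalg.lstsq(np.c_[A[:,:2],np.ones(len(A))],A[:,2],rcond=None)[0],np.median(A[:,2]))
I=w["image"].max(-1);b=(I<60)&(abs(P[...,2]-.07)<.006)&(abs(P[...,0]-.52)<.03)&(P[...,1]>-.04)&(P[...,1]<.09)
y=P[b][:,1];print("pad y 0.5/99.5%",np.percentile(y,[.5,99.5]),b.sum())
E
```

```text
21.7 [ 1.03612363 -0.60674151  0.24198873] [0.51725957 0.03047548 0.16819955]
[-0.01310001  0.00381624  0.06315579] 0.05613626001302474
pad y 0.5/99.5% [0.00772912 0.07317228] 2131
```

View pics/w5.png

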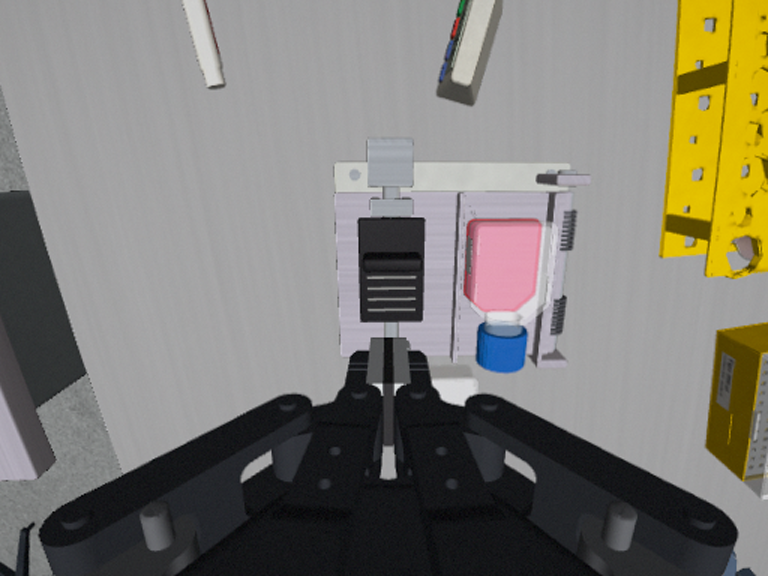

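The plate is held level, with a slope of about 0.02. The rod is under the lip at (391,188), the pad has moved about 18 mm and the tool is clear.

```bash
python3 -c "
from workcell import bot;print(bot.job_done())"
```

```text
the job is handed in; nothing more can be done
None
```

The stage plate is down and held level by the thumb bolt, which is home under the keeper at its end stop. Force readings stayed near 20 N and the arm is clear; I handed the job in at about 22 s, but no verdict came back.

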